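# Fit the holed plate in a shuttle tray sealer

### The job

Set up the tray sealer: first push the shuttle by its paddle out from under the sealing head to its outer end stop, then gently lower the plate that has two holes over the shuttle's two pins until it rests flush, and let go of it. With the plate staying flush on its pins, push the shuttle all the way in under the head to its inner stop, and then swing the lock lever fully over, away from the robot. Leave the blank plate, the food pack, the tape roll and the tape dispenser where they are.

Things in the scene. Friction and masses are not known exactly. Their poses are not given: they have to be found in the camera images.
- sealer: Fixed white bench sealer. Origin on the table under the middle of the shuttle's travel; +y is the direction in which the shuttle goes in, -x faces the robot. Base plate x -60 to 60, y -195 to 255, 12 mm thick. Sealing head: block x -108 to 108, y 50 to 130 mm, from 125 to 204 mm above the table, on two columns at x -90 and 90, 26 x 60 mm.
- shuttle (a joint): Shuttle travel in m, along the sealer's +y: 0 = outer end stop (loading place, clear of the head), 0.18 = inner end stop (under the head). Stays where it is left; about 4 N to move. The shuttle is an aluminium bed 110 mm (x) x 150 mm (y), its top 34 mm above the table, carrying two upright steel pins and, on an arm to -y, a black paddle.
- seat (a point): Centre of the shuttle's top face (34 mm above the table), axes as the sealer's. The pins stand at y = -58 and +58 mm from it (x = 0), 14 mm in diameter, 30 mm tall, the last 8 mm tapering to 6 mm.
- paddle (a point): Middle of the top edge of the shuttle's upright black paddle, 98 mm above the table, 130 mm to -y of the seat. Paddle 44 mm wide (x), 14 mm thick (y), 75 mm tall, standing on an arm whose top is 28 mm above the table. Push on its flat faces.
- lock_lever (a joint): Angle in rad of the lock lever at the sealer's inner (+y) end: 0 = leaning 29 degrees towards the robot (-x), unlocked; 0.5 = upright; 1.0 = leaning 29 degrees away (+x), locked. Turns about the sealer's y axis through the point x 0, y 222, z 34 mm of the sealer. Stays where it is left.
- lever_tip (a point): Centre of the black ball (28 mm diameter) at the end of the lock lever, 100 mm from its pivot; the rod is 14 mm thick.
- tray_plate: Loose aluminium plate, 100 (x) x 150 (y) x 10 mm, 0.3 to 0.6 kg. Origin: centre of its underside. Two 17 mm through holes at y = -58 and +58 mm (x = 0). Handle: bar along y over the middle, 82 mm long, 14 mm square, its centre 53 mm above the underside, on two 12 mm legs at y = -34 and +34 mm. Fits either way round. Starts flat on the table, left or right.
- blank_plate: Loose plate of the same size and handle but without holes (does not fit); same origin. Starts flat on the table on the other side. Leave alone.
- food_pack: Clear-lidded food pack, 85 mm (x) x 165 mm (y) x 46 mm, on the table beyond the sealer; origin at its underside's centre. Leave alone.
- tape_roll: Roll of tape lying flat beyond the sealer, 100 mm in diameter, 24 mm high; origin at its underside's centre. Leave alone.
- dispenser: Black tape dispenser beyond the sealer, 75 mm (x) x 170 mm (y) x 110 mm; origin at its underside's centre. Leave alone.
Things that resemble listed ones, but are neither listed nor needed, are in the scene too. Leave any brown or green look-alike of the tray_plate alone.

How it is judged:
By the outcome, as a careful person would: the job done as asked, in the order asked, and still so for the second after the job is handed in, with the robot touching nothing.
It also fails if it takes over 72 s, if anything falls off the work surface, if the arm or the gripper's body presses on something with over 40 N, if the wrist force passes 120 N, or if a joint passes its speed limit or range.

### The arm

A 6-joint arm with a two-finger parallel gripper is mounted at the origin on the work surface. World frame = base frame: x ahead of the robot, y to its left, z up, the work surface at z = 0. Lengths are in m, angles in rad, forces in N, time in s.
With the tool pointing down it reaches from about 0.35 to 0.975 m from the base axis. Payload 4.9 kg.
Tool frame: the origin (TCP) lies at the very end of the fingers, on their centre line; the grasp point (between the pads) lies 19 mm behind it (ctrl.pinch_z is the distance from the TCP to the grasp point, in m); z points along the fingers, y is the direction in which the jaws open and shut (so a half turn about z gives the same grasp; the last joint's range is limited). The gripper opens to 85 mm and grips with 20 to 120 N. Pads are 22 mm wide; open, the fingers measure 114 mm over their backs; the gripper's body (76 mm by 85 mm) begins 54 mm behind the grasp point. The pads swing forward as they close: fully open they stand 13 mm farther back than shut.
Start: joints at [-1.38, 0.053, 1.613, -0, 1.476, -0.119], TCP at [0.191, -0.595, 0.231] pointing down, gripper open.
Joint ranges: [-3.01, 3.01], [-1.01, 2.22], [0.06, 2.58], [-1.02, 4.17], [0.09, 2.62], [-3.14, 3.14]. Speed limits (rad/s): [2.57, 2.57, 3.14, 3.14, 3.14, 3.14].

### API

Orientations are given as a rotation vector (axis times angle).
In Python, from station import ctrl gives the robot as it stands.
- The arm moves only by the tool carry_out, never from a script. Its argument "series" is a list of rows, each a list of 7 numbers: the shift along the world's x, y, z each as a share of 0.025 m, from -1 to 1, then the turn, a rotation vector about the world's x, y, z each as a share of 0.1 rad, from -1 to 1, then the opening, from 0 (shut) to 1 (fully open). A call has 1 to 12 rows; each row shifts and turns the commanded pose from where the row before left it; what a row does not reach is not made up. A row lasts 1/10 s, in which the tool goes at most 50 mm and 8.59 degrees, less where a joint would pass 70% of its speed; a pose out of reach is approached as far as the arm can. A call with a number of a shift or a turn outside -1 to 1 is refused whole. A call with a gripper value outside its range is refused whole. The fingers move at their own pace and stop on an object; "grip_force" is the grip in N (left out, the last holds). Time passes only in rows, so rows that do not move let the fingers close. It gives the time, the measured TCP pose, the force and the opening at its end, in the units of the state.
- ctrl.get_obs(): the state, without advancing time (a new reading comes with each control period).
- ctrl.get_image(name): name is "scene" or "side" or "wrist"; returns a dict with "frame" (400x640x3 uint8, blue, green, red), "fx", "fy", "cx", "cy" (pixels), "k1" (the pictures are not rectified: a ray, as slopes to the right and down, at radius r is drawn at 1 + k1 r^2 times it, then the intrinsics apply), "R" (3x3) and "t" (3): a world point X has camera coordinates R X + t; the wrist camera has in their place "hand_eye" (4x4, takes a point from camera to tool coordinates, whose origin is the TCP and whose axes are the flange's). Camera axes: x right, y down, z forward; pixel columns grow to the right and rows downward; lengths in m; the calibration is good to about 2 mm. A picture is of the moment at which its call begins: read the wrist's pose just before it. There is no depth.
- ctrl.finish_job(): hands the job in, once; it reports no verdict.
Trained networks look in a picture, given as the dict that the camera call returned (one of the last four; its "shot" number tells which), for a name from the list of things; names that differ only in an ending like _2 or _b are one class to them, and where a whole thing is asked for, a point or a joint stands for the part that bears it (a point fixed in the world has none). Each returns a list of dicts, best first, with "p" (0 to 1); they miss things now and then, are a little off and sometimes report something else, mostly with a low value. They report only what shows in the picture. A call takes as long as a camera call. They do not tell look-alikes from the thing itself.
- ctrl.trace(picture, name): "mask" (400x640 bool, what is visible of it) and "rect" ([left, top, width, height] as shares, 0 to 1, of the picture: columns of its width, rows of its height, round what is visible of it).
- ctrl.mark_of(picture, name): "position" ([column, row] as shares, 0 to 1, of the picture: columns of its width, rows of its height: a listed point, or the origin of a listed thing).
The state is a dict: "t": time; "q": joint angles; "dq": joint speeds; "effort": joint torques, N m; "tool_pos": TCP position; "tool_rot": TCP orientation; "contact_force": force on the tool from outside, world axes, zero at the start; "wrist_torque": the same for the moment, N m; "opening": finger opening in m.
Only numpy, scipy, OpenCV 4.12 (cv2) and the standard library are available. Lean on these libraries where they do the work, as an engineer would, in place of code of your own. Each camera call takes 0.05 s, during which the arm holds its last target.

## Working session

There is one attempt and no reset: what is moved stays moved. The work goes in short steps, Python scripts to look and compute and a tool call to move; the robot and the scene stay as the last step left them, time stands still between calls to the robot, and variables do not carry over. Pictures are saved under pics/ and viewed, and the job is handed in when it is done.

Besides the shell and the picture viewer there is one more tool, called after "Emit:" in YAML: its name, and indented under it one key for each argument. carry_out: Moves the arm, as the interface text tells. Shift numbers are shares of 0.025 m and turn numbers shares of 0.1 rad, none past 1 either way. Its arguments: {"type":"object","properties":{"series":{"type":"array"},"grip_force":{"type":"number"}},"required":["series"]}

```bash
ls; mkdir -p pics
cat > h.py <<'E'
import numpy as np, cv2, json
from scipy.spatial.transform import Rotation as Rn
from station import ctrl
def ray(im,u,v,obs=None):
    # world origin, direction for pixel
    x=(u-im['cx'])/im['fx']; y=(v-im['cy'])/im['fy']
    k=im['k1']; rd=np.hypot(x,y); r=rd
    for _ in range(30): r=rd/(1+k*r*r)
    s=r/rd if rd>0 else 1
    d=np.array([x*s,y*s,1.])
    if 'R' in im and im.get('R') is not None:
        R=np.array(im['R']);t=np.array(im['t']); return -R.T@t,R.T@d
    H=np.array(im['hand_eye']); T=np.eye(4);T[:3,:3]=Rn.from_rotvec(obs['tool_rot']).as_matrix();T[:3,3]=obs['tool_pos']
    M=T@H; return M[:3,3],M[:3,:3]@d
def atz(im,u,v,z,obs=None):
    o,d=ray(im,u,v,obs); return o+d*(z-o[2])/d[2]
def proj(im,X,obs=None):
    X=np.array(X,float)
    if 'R' in im and im.get('R') is not None: c=np.array(im['R'])@X+np.array(im['t'])
    else:
        H=np.array(im['hand_eye']); T=np.eye(4);T[:3,:3]=Rn.from_rotvec(obs['tool_rot']).as_matrix();T[:3,3]=obs['tool_pos']
        c=np.linalg.inv(T@H)@np.append(X,1); c=c[:3]
    x,y=c[:2]/c[2]; f=1+im['k1']*(x*x+y*y)
    return np.array([im['fx']*x*f+im['cx'],im['fy']*y*f+im['cy']])
def tri(rays):
    A=np.zeros((3,3));b=np.zeros(3)
    for o,d in rays:
        d=d/np.linalg.norm(d);P=np.eye(3)-np.outer(d,d);A+=P;b+=P@o
    X=np.linalg.solve(A,b)
    res=[np.linalg.norm((np.eye(3)-np.outer(d,d)/(d@d))@(X-o)) for o,d in rays]
    return X,res
E
python3 - <<'E'
from h import *
names="sealer shuttle seat paddle lock_lever lever_tip tray_plate blank_plate food_pack tape_roll dispenser".split()
rays={}
for c in ("scene","side"):
    im=ctrl.get_image(c); cv2.imwrite(f'pics/{c}0.png',im['frame'])
    print(c,im['fx'],im['k1'],(-np.array(im['R']).T@im['t']).round(3))
    for n in names:
        if n in("shuttle","lock_lever"):continue
        try: r=ctrl.mark_of(im,n)
        except Exception as e: print(n,e);continue
        print(n,[(round(a['p'],2),np.round(np.array(a['position'])*[640,400]).tolist()) for a in r[:4]])
o=ctrl.get_obs();im=ctrl.get_image("wrist");cv2.imwrite('pics/wrist0.png',im['frame']);print(o['t'],o['tool_rot'],im['hand_eye'])
E
```

```text
pics
scene 410.13912131859166 -0.0910037525009853 [1.183 0.262 1.286]
sealer [(0.92, [279.0, 217.0]), (0.37, [240.0, 148.0])]
seat [(0.72, [273.0, 208.0])]
paddle [(0.81, [236.0, 187.0])]
lever_tip [(0.71, [342.0, 210.0])]
tray_plate [(0.86, [444.0, 171.0]), (0.79, [385.0, 183.0]), (0.67, [333.0, 165.0])]
blank_plate [(0.83, [239.0, 147.0])]
food_pack [(0.89, [350.0, 283.0])]
tape_roll [(0.67, [342.0, 208.0])]
dispenser [(0.64, [217.0, 239.0])]
side 450.40045112886986 -0.13221660353517298 [-0.158  0.804  1.201]
sealer [(0.77, [326.0, 184.0])]
seat [(0.89, [325.0, 176.0])]
paddle [(0.78, [354.0, 147.0])]
lever_tip [(0.47, [284.0, 201.0])]
tray_plate [(0.8, [356.0, 247.0]), (0.74, [301.0, 281.0]), (0.64, [284.0, 349.0])]
blank_plate [(0.48, [413.0, 189.0])]
food_pack [(0.95, [235.0, 202.0])]
tape_roll [(0.61, [273.0, 170.0])]
dispenser [(0.89, [326.0, 146.0])]
1.0 [-3.10396626e+00 -4.84628189e-01 -1.43094314e-05] [[ 2.31859228e-04 -9.65265854e-01 -2.61269550e-01  6.70495495e-02]
 [ 9.99999956e-01  2.71466833e-04 -1.15506942e-04 -5.34698864e-04]
 [ 1.82420925e-04 -2.61269512e-01  9.65265875e-01 -1.42801145e-01]
 [ 0.00000000e+00  0.00000000e+00  0.00000000e+00  1.00000000e+00]]
```

View pics/scene0.png

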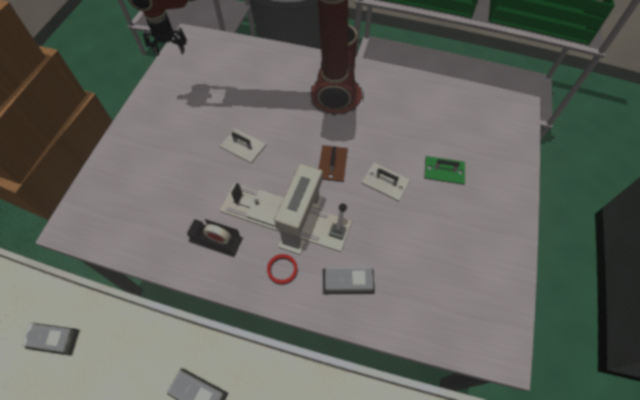

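View pics/side0.png

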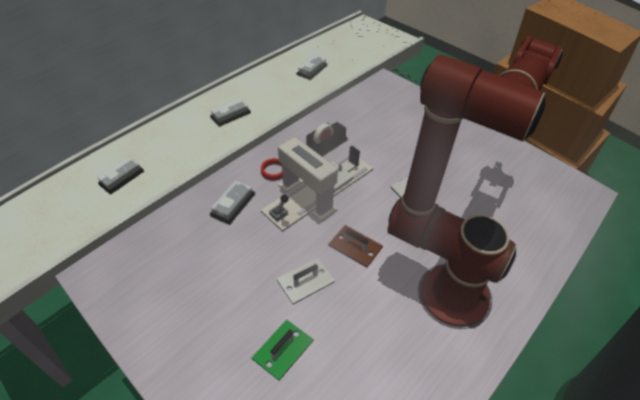

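View pics/wrist0.png

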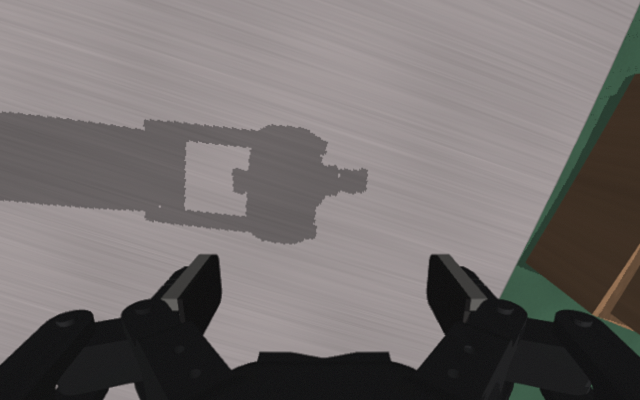

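Run:
```python
import cv2
a=cv2.imread('pics/scene0.png')[120:260,200:480]; b=cv2.imread('pics/side0.png')[110:380,200:460]
cv2.imwrite('pics/sc_c.png',cv2.resize(a,None,fx=2.8,fy=2.8,interpolation=3)); cv2.imwrite('pics/si_c.png',cv2.resize(b,None,fx=2.2,fy=2.2,interpolation=3))
```

```text
(no output)
```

View pics/sc_c.png

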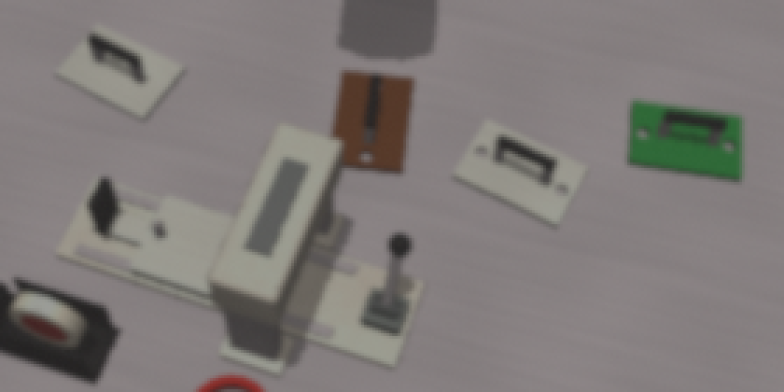

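View pics/si_c.png

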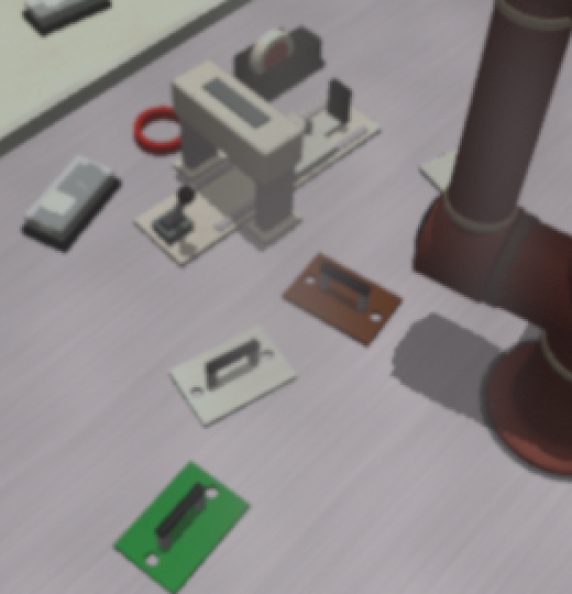

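Scene picture: the white plates are at (385,180), with two holes, and (242,145), without holes. The look-alikes are brown (333,163) and green (445,169). The tray_plate is the white one with holes at (385,180); the crop confirms both holes. The paddle is at (237,190) and the lever ball at (342,207). Next I measure.

Run:
```python
from h import *
A={c:ctrl.get_image(c) for c in("scene","side")}
def T(n,i,j,name):
    a=np.array(ctrl.mark_of(A['scene'],name)[i]['position'])*[640,400];b=np.array(ctrl.mark_of(A['side'],name)[j]['position'])*[640,400]
    X,r=tri([ray(A['scene'],*a),ray(A['side'],*b)]);print(n,X.round(4),np.round(r,4),a.round(1),b.round(1))
T('sealer',0,0,'sealer');T('seat',0,0,'seat');T('paddle',0,0,'paddle');T('tip',0,0,'lever_tip');T('tray',1,1,'tray_plate');T('food',0,0,'food_pack')
T('disp',0,0,'dispenser')
# tray mask
for c,i in(("scene",1),("side",1)):
    im=A[c]
    for m in ctrl.trace(im,'tray_plate')[:4]:
        ys,xs=np.nonzero(m['mask']);print(c,m['p'],xs.mean().round(),ys.mean().round(),len(xs))
    for m in ctrl.trace(im,'sealer')[:2]:
        ys,xs=np.nonzero(m['mask']);print(c,'sealer',m['p'],xs.mean().round(),ys.mean().round(),len(xs))
print(ctrl.get_obs()['tool_rot'])
# base plate corners by eye (scene crop/2.8+offset)
S=A['scene']
for u,v,z in [(57/2.8+200,255/2.8+120,.0),(422/2.8+200,285/2.8+120,.012),(397/2.8+200,362/2.8+120,.012),(105/2.8+200,180/2.8+120,.098),(400/2.8+200,245/2.8+120,.12)]:
    print(atz(S,u,v,z).round(3))
D=A['side']
for u,v,z in [(380/2.2+200,128/2.2+110,.012),(136/2.2+200,222/2.2+110,.012),(182/2.2+200,264/2.2+110,.012),(340/2.2+200,83/2.2+110,.098),(186/2.2+200,194/2.2+110,.12)]:
    print(atz(D,u,v,z).round(3))
print('tray holes')
for u,v in [(481,151),(562,188)]: print(atz(S,u/2.8+200,v/2.8+120,.008).round(4))
for u,v in [(196,391),(267,353)]: print(atz(D,u/2.2+200,v/2.2+110,.008).round(4))
print('tray corners')
for u,v in [(487,119),(590,172),(558,225),(452,176)]: print(atz(S,u/2.8+200,v/2.8+120,.008).round(4))
for u,v in [(170,375),(262,328),(297,378),(207,425)]: print(atz(D,u/2.2+200,v/2.2+110,.008).round(4))
```

```text
sealer [ 0.6036 -0.0646 -0.0096] [0.0055 0.0055] [275.3 216.1] [326.9 184.7]
seat [ 0.6005 -0.0631  0.0458] [0.0014 0.0014] [273.7 207.4] [326.8 175.3]
paddle [ 0.5872 -0.1962  0.0975] [0.0068 0.0068] [237.4 188.4] [355.8 148.1]
tip [0.5782 0.1663 0.1072] [0.0027 0.0027] [341.6 210.4] [284.6 200.9]
tray [ 0.2449  0.4875 -0.002 ] [0.0007 0.0007] [443.8 168.4] [284.1 351.6]
food [0.7735 0.2437 0.0011] [0.0011 0.0011] [347.6 282.7] [231.7 203.7]
disp [ 0.7472 -0.2138  0.0099] [0.0008 0.0008] [218.6 238.1] [325.2 144.4]
scene 0.89 333.0 163.0 890
scene 0.88 445.0 170.0 967
scene 0.85 385.0 181.0 1020
scene sealer 0.88 291.0 212.0 5730
side 0.83 282.0 349.0 1873
side 0.73 306.0 280.0 1397
side 0.56 355.0 246.0 1264
side sealer 0.94 311.0 183.0 5304
[ 3.10397369e+00  4.84636257e-01 -3.61745174e-06]
[ 0.646 -0.251  0.   ]
[0.565 0.202 0.012]
[0.672 0.198 0.012]
[ 0.576 -0.195  0.098]
[0.575 0.171 0.12 ]
[ 0.525 -0.241  0.012]
[0.664 0.195 0.012]
[0.552 0.202 0.012]
[ 0.591 -0.202  0.098]
[0.578 0.163 0.12 ]
tray holes
[0.3517 0.2301 0.008 ]
[0.3777 0.3435 0.008 ]
[0.3787 0.339  0.008 ]
[0.3515 0.2253 0.008 ]
tray corners
[0.3    0.2269 0.008 ]
[0.3434 0.3745 0.008 ]
[0.433  0.3485 0.008 ]
[0.3998 0.202  0.008 ]
[0.4231 0.3467 0.008 ]
[0.3861 0.1993 0.008 ]
[0.2931 0.226  0.008 ]
[0.3301 0.3654 0.008 ]
```

Emit:
carry_out:
  series:
    - [0.68, 0.79, 0.2, 0, 0, 0.5, 0]
    - [0.68, 0.79, 0.2, 0, 0, 0.5, 0]
    - [0.68, 0.79, 0.2, 0, 0, 0.5, 0]
    - [0.68, 0.79, 0.2, 0, 0, 0.5, 0]
    - [0.68, 0.79, 0.2, 0, 0, 0.5, 0]
    - [0.68, 0.79, 0.2, 0, 0, 0.5, 0]
    - [0.68, 0.79, 0.2, 0, 0, 0.5, 0]
    - [0.68, 0.79, 0.2, 0, 0, 0.5, 0]
    - [0.68, 0.79, 0.2, 0, 0, 0.5, 0]
    - [0.68, 0.79, 0.2, 0, 0, 0.5, 0]
    - [0.68, 0.79, 0.2, 0, 0, 0.5, 0]
    - [0.68, 0.79, 0.2, 0, 0, 0.5, 0]

```text
t: 3.25
tool_pos: [0.3951, -0.3574, 0.2917]
tool_rot: [2.82, 1.383, 0.0]
contact_force: [0.2, -0.5, 0.4]
opening: -0.0001
```

Emit:
carry_out:
  series:
    - [0.68, 0.79, 0.2, 0, 0, 0.5, 0]
    - [0.68, 0.79, 0.2, 0, 0, 0.5, 0]
    - [0.68, 0.79, 0.2, 0, 0, 0.5, 0]
    - [0.68, 0.79, 0.2, 0, 0, 0.5, 0]
    - [0.68, 0.79, 0.2, 0, 0, 0.5, 0]
    - [0.68, 0.79, 0.2, 0, 0, 0.5, 0]
    - [0.68, 0.79, 0.2, 0, 0, 0.5, 0]
    - [0.68, 0.79, 0.2, 0, 0, 0.5, 0]
    - [0.68, 0.79, 0.2, 0, 0, 0.5, 0]
    - [0.68, 0.79, 0.2, 0, 0, 0.5, 0]
    - [0.68, 0.79, 0.2, 0, 0, 0.5, 0]
    - [0, 0, 0, 0, 0, 0, 0]

```text
t: 4.45
tool_pos: [0.583, -0.139, 0.347]
tool_rot: [2.337, 2.099, 0.002]
contact_force: [-0.1, -0.0, 0.7]
opening: 0.0
```

Run:
```python
from h import *
o=ctrl.get_obs();im=ctrl.get_image("wrist");cv2.imwrite('pics/w1.png',im['frame'])
np.savez('pics/w1.npz',pos=o['tool_pos'],rot=o['tool_rot'])
print(o['t'],np.round(o['tool_pos'],4),np.round(o['tool_rot'],4),o['contact_force'],o['q'])
for n in('seat','paddle','lever_tip','sealer'):
    print(n,[(round(a['p'],2),np.round(np.array(a['position'])*[640,400],1).tolist()) for a in ctrl.mark_of(im,n)[:3]])
```

```text
4.45 [ 0.583 -0.139  0.347] [2.3368e+00 2.0987e+00 2.0000e-03] [-0.13033841 -0.00680435  0.65208779] [-3.58538976e-01 -5.12965544e-02  1.52697214e+00  7.86358865e-04
  1.66466278e+00 -2.51190387e-01]
seat [(0.87, [333.9, 106.0])]
paddle [(0.97, [334.7, 217.4]), (0.65, [331.5, 95.8])]
lever_tip []
sealer [(0.84, [329.4, 95.4])]
```

View pics/w1.png

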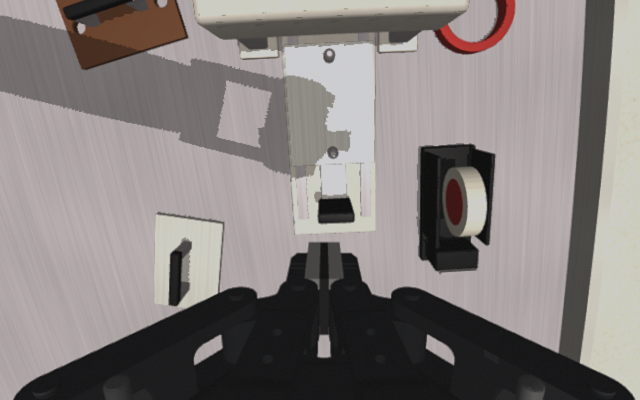

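The wrist view shows pin tops at about (328,52) and (333,151), the paddle at (336,208), and the base plate's outer corners at (296,234) and (375,230).

Run:
```python
from h import *
o=ctrl.get_obs();im=ctrl.get_image("wrist");
c=im['frame'][20:245,270:400];cv2.imwrite('pics/w1c.png',cv2.resize(c,None,fx=2.6,fy=2.6,interpolation=2))
for n,u,v,z in [('pinB',328.5,52,.064),('pinA',332.5,151,.064),('padL',321,198,.098),('padR',352,196,.098),('padL',319,222,.098-.0),('cornL',296,234,.012),('cornR',375,230,.012)]:
    print(n,atz(im,u,v,z,o).round(4))
```

```text
pinB [ 0.6015 -0.0129  0.064 ]
pinA [ 0.594  -0.1262  0.064 ]
padL [ 0.5746 -0.1749  0.098 ]
padR [ 0.6107 -0.1766  0.098 ]
padL [ 0.5689 -0.2039  0.098 ]
cornL [ 0.5288 -0.2468  0.012 ]
cornR [ 0.6442 -0.2535  0.012 ]
```

View pics/w1c.png

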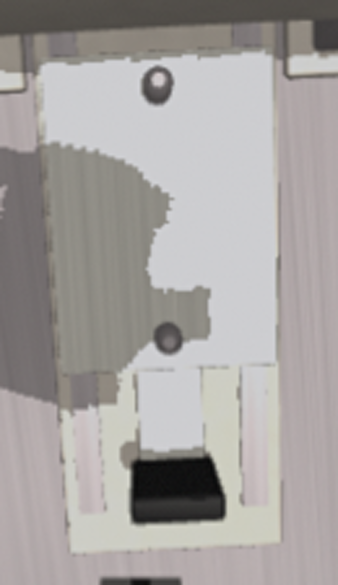

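Emit:
carry_out:
  series:
    - [0.1, -0.4, -1, 0, 0, 0.23, 0]
    - [0.1, -0.4, -1, 0, 0, 0.23, 0]
    - [0, 0, -1, 0, 0, 0, 0]
    - [0, 0, -1, 0, 0, 0, 0]
    - [0, 0, -1, 0, 0, 0, 0]
    - [0, 0, -1, 0, 0, 0, 0]
    - [0, 0, -1, 0, 0, 0, 0]
    - [0, 0, -1, 0, 0, 0, 0]
    - [0, 0, -1, 0, 0, 0, 0]
    - [0, 0, -1, 0, 0, 0, 0]
    - [0, 0, -1, 0, 0, 0, 0]
    - [0, 0, 0, 0, 0, 0, 0]

```text
t: 5.95
tool_pos: [0.583, -0.1604, 0.0668]
tool_rot: [-2.288, -2.141, 0.006]
contact_force: [0.3, -0.3, -0.1]
opening: -0.0003
```

Emit:
carry_out:
  series:
    - [-0.02, -0.3, 0, 0, 0, 0, 0]
    - [-0.02, -0.3, 0, 0, 0, 0, 0]
    - [-0.02, -0.3, 0, 0, 0, 0, 0]
    - [-0.02, -0.3, 0, 0, 0, 0, 0]
    - [-0.02, -0.3, 0, 0, 0, 0, 0]
    - [-0.02, -0.3, 0, 0, 0, 0, 0]

```text
t: 6.55
tool_pos: [0.5849, -0.2062, 0.0735]
tool_rot: [2.291, 2.147, 0.005]
contact_force: [0.6, 4.7, 3.7]
opening: -0.0
```

Emit:
carry_out:
  series:
    - [-0.02, -0.3, 0, 0, 0, 0, 0]
    - [-0.02, -0.3, 0, 0, 0, 0, 0]
    - [-0.02, -0.3, 0, 0, 0, 0, 0]
    - [-0.02, -0.3, 0, 0, 0, 0, 0]
    - [-0.02, -0.3, 0, 0, 0, 0, 0]

```text
t: 7.05
tool_pos: [0.5825, -0.2438, 0.0736]
tool_rot: [2.291, 2.146, 0.005]
contact_force: [1.2, 5.3, 3.7]
opening: -0.0001
```

Emit:
carry_out:
  series:
    - [-0.01, -0.12, 0, 0, 0, 0, 0]
    - [-0.01, -0.12, 0, 0, 0, 0, 0]
    - [-0.01, -0.12, 0, 0, 0, 0, 0]

```text
t: 7.35
tool_pos: [0.581, -0.2526, 0.0722]
tool_rot: [2.291, 2.147, 0.002]
contact_force: [1.9, 4.4, 3.9]
opening: -0.0001
```

Emit:
carry_out:
  series:
    - [-0.01, -0.1, 0, 0, 0, 0, 0]
    - [-0.01, -0.1, 0, 0, 0, 0, 0]
    - [-0.01, -0.1, 0, 0, 0, 0, 0]

```text
t: 7.65
tool_pos: [0.5801, -0.2565, 0.0715]
tool_rot: [-2.289, -2.144, -0.009]
contact_force: [3.0, 21.3, 8.9]
opening: 0.0003
```

Emit:
carry_out:
  series:
    - [0, -0.1, 0, 0, 0, 0, 0]
    - [0, -0.1, 0, 0, 0, 0, 0]

```text
t: 7.85
tool_pos: [0.5801, -0.2564, 0.0716]
tool_rot: [-2.282, -2.138, -0.018]
contact_force: [1.3, 37.0, 16.6]
opening: 0.0002
```

The stop is reached: force jumped at y = -0.2565, and I predicted -0.257. I back off, lift and measure the pins.

Emit:
carry_out:
  series:
    - [0, 0.5, 0, 0, 0, 0, 0]
    - [0, 0.7, 0, 0, 0, 0, 0]
    - [0, 0.3, 1, 0, 0, 0, 0]
    - [0, 0.5, 1, 0, 0, 0, 0]
    - [0, 0.5, 1, 0, 0, 0, 0]
    - [0, 0.5, 1, 0, 0, 0, 0]
    - [0, 0, 1, 0, 0, 0, 0]
    - [0, 0, 1, 0, 0, 0, 0]
    - [0, 0, 1, 0, 0, 0, 0]
    - [0, 0, 0.8, 0, 0, 0, 0]
    - [0, 0, 0, 0, 0, 0, 0]
    - [0, 0, 0, 0, 0, 0, 0]

```text
t: 9.05
tool_pos: [0.5791, -0.1902, 0.2654]
tool_rot: [-2.293, -2.147, 0.002]
contact_force: [-0.3, 0.1, -0.4]
opening: 0.0001
```

```bash
cat > snap.py <<'E'
import sys
from h import *
n=sys.argv[1];o=ctrl.get_obs();im=ctrl.get_image("wrist");cv2.imwrite(f'pics/{n}.png',im['frame'])
import pickle;pickle.dump((o,im),open(f'pics/{n}.pkl','wb'))
print(o['t'],np.round(o['tool_pos'],4),np.round(o['tool_rot'],4),np.round(o['contact_force'],1),o['opening'])
E
python3 snap.py w2
```

```text
9.05 [ 0.5791 -0.1902  0.2654] [-2.2927e+00 -2.1474e+00  1.7000e-03] [-0.3  0.1 -0.4] 0.00014396876571119545
```

View pics/w2.png

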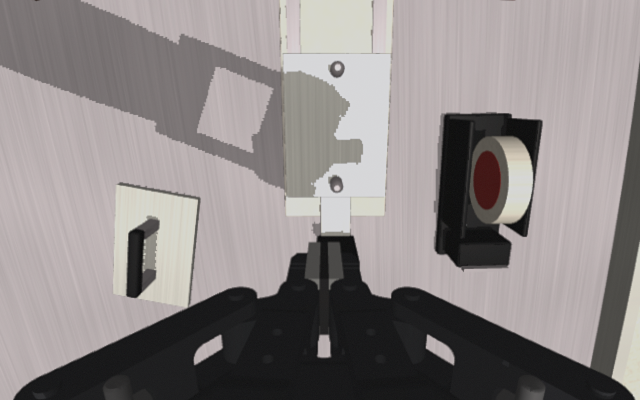

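Run:
```python
import pickle
from h import *
o,im=pickle.load(open('pics/w2.pkl','rb'))
f=im['frame'];cv2.imwrite('pics/w2c.png',cv2.resize(f[40:230,270:400],None,fx=3,fy=3,interpolation=2))
# bed edge lines: bright white region
for n,u,v,z in [('BL',285,53,.034),('BR',391,55,.034),('FL',286,195,.034),('FR',386,197,.034)]: print(n,atz(im,u,v,z,o).round(4))
```

```text
BL [ 0.5484 -0.0662  0.034 ]
BR [ 0.6553 -0.075   0.034 ]
FL [ 0.5359 -0.2136  0.034 ]
FR [ 0.6471 -0.2231  0.034 ]
```

View pics/w2c.png

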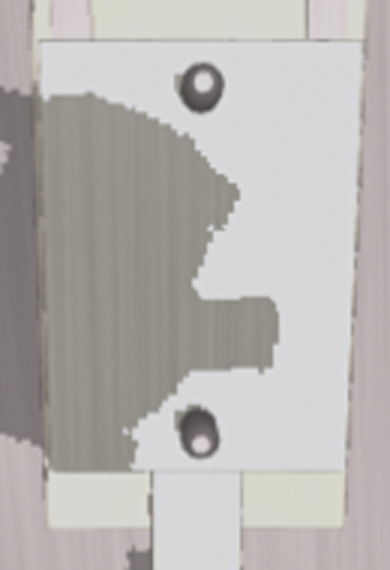

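Run:
```python
import pickle
from h import *
o,im=pickle.load(open('pics/w2.pkl','rb'))
b=atz(im,337.4,66.7,.064,o);a=atz(im,336.2,187.7,.064,o)
print(b,a,np.linalg.norm(b-a),(a+b)/2,np.degrees(np.arctan2(-(b-a)[0],(b-a)[1])))
m=np.mean([atz(im,u,v,.034,o) for u,v in[(285,53),(391,55),(286,195),(386,197)]],0);print(m)
# refit: pose of seat from pins(top z .064) and bed corners (z .034) in pixel space
from scipy.optimize import least_squares
P=np.array([[0,.058,.064],[0,-.058,.064],[-.055,.075,.034],[.055,.075,.034],[-.055,-.075,.034],[.055,-.075,.034]])
U=np.array([[337.4,66.7],[336.2,187.7],[283.3,53],[390.7,53.3],[285.7,196.5],[385.5,196.5]])
def f(p):
    c,s=np.cos(p[2]),np.sin(p[2]);r=[]
    for X,u in zip(P,U):
        r.append(proj(im,[p[0]+c*X[0]-s*X[1],p[1]+s*X[0]+c*X[1],X[2]+p[3]],o)-u)
    return np.ravel(r)
q=least_squares(f,[.59,-.14,-.06,0]);print(q.x,np.degrees(q.x[2]));print(q.fun.round(1))
```

```text
[ 0.59924015 -0.08610423  0.064     ] [ 0.59156738 -0.20204247  0.064     ] 0.11619185249893868 [ 0.59540377 -0.14407335  0.064     ] -3.786302689029435
[ 0.59669534 -0.1444582   0.034     ]
[ 0.59576534 -0.14424921 -0.06618632 -0.00077328] -3.7921968570854703
[ 0.4  0.4  0.3 -0.1 -0.8 -0.1  0.4 -0.2  0.5 -0.  -0.9  0.1]
```

Seat is at (0.5957, -0.1442), yaw -3.79°, residuals under 1 px. Next, over the tray plate.

Emit:
carry_out:
  series:
    - [-0.49, 0.93, 0.1, 0, 0, 0, 1]
    - [-0.49, 0.93, 0.1, 0, 0, 0, 1]
    - [-0.49, 0.93, 0, 0, 0, 0, 1]
    - [-0.49, 0.93, 0, 0, 0, 0, 1]
    - [-0.49, 0.93, 0, 0, 0, 0, 1]
    - [-0.49, 0.93, 0, 0, 0, 0, 1]
    - [-0.49, 0.93, 0, 0, 0, 0, 1]
    - [-0.49, 0.93, 0, 0, 0, 0, 1]
    - [-0.49, 0.93, 0, 0, 0, 0, 1]
    - [-0.49, 0.93, 0, 0, 0, -0.8, 1]
    - [-0.49, 0.93, 0, 0, 0, -0.8, 1]
    - [-0.49, 0.93, 0, 0, 0, 0, 1]

```text
t: 10.3
tool_pos: [0.431, 0.0896, 0.2688]
tool_rot: [-2.457, -1.955, 0.005]
contact_force: [0.1, -0.3, 0.4]
opening: 0.0855
```

Emit:
carry_out:
  series:
    - [-0.49, 0.93, 0, 0, 0, 0, 1]
    - [-0.49, 0.93, 0, 0, 0, 0, 1]
    - [-0.49, 0.93, 0, 0, 0, 0, 1]
    - [-0.49, 0.93, 0, 0, 0, 0, 1]
    - [-0.49, 0.93, 0, 0, 0, 0, 1]
    - [-0.49, 0.93, 0, 0, 0, 0, 1]
    - [0, 0, 0, 0, 0, 0, 1]
    - [0, 0, 0, 0, 0, 0, 1]

```text
t: 11.1
tool_pos: [0.3584, 0.2283, 0.2695]
tool_rot: [-2.456, -1.959, 0.005]
contact_force: [0.7, -0.5, 0.4]
opening: 0.0852
```

```bash
python3 snap.py w3
```

```text
11.1 [0.3584 0.2283 0.2695] [-2.4557 -1.9593  0.0046] [ 0.7 -0.5  0.4] 0.08519081779534451
```

View pics/w3.png

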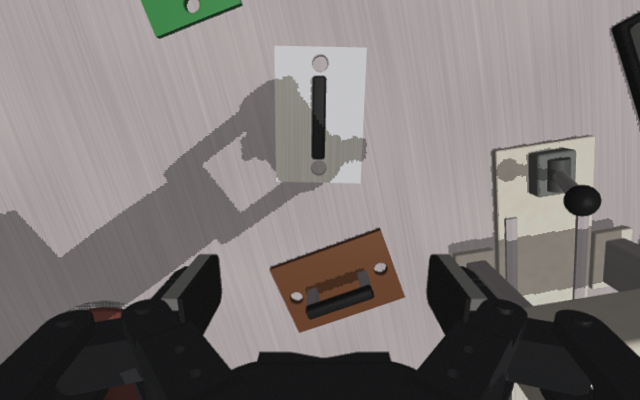

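The wrist view shows the white plate with holes at (320,63) and (319,167), so it is the tray_plate. Brown is at (337,280) and green at (193,8); I leave both alone. I enlarge the crop and fit.

```bash
cat > fit.py <<'E'
from h import *
from scipy.optimize import least_squares
def fit(im,o,P,U,x0):
    def f(p):
        c,s=np.cos(p[2]),np.sin(p[2])
        return np.ravel([proj(im,[p[0]+c*X[0]-s*X[1],p[1]+s*X[0]+c*X[1],X[2]+p[3]],o)-u for X,u in zip(P,U)])
    q=least_squares(f,x0);return q.x,q.fun.round(1)
E
python3 - <<'E'
import pickle
from fit import *
o,im=pickle.load(open('pics/w3.pkl','rb'))
cv2.imwrite('pics/w3c.png',cv2.resize(im['frame'][30:200,260:385],None,fx=3.4,fy=3.4,interpolation=2))
# holes rim at z=.01, corners z=.01
P=np.array([[0,.058,.01],[0,-.058,.01],[-.05,.075,.01],[.05,.075,.01],[.05,-.075,.01]])
U=np.array([[320,63],[319,167],[275,46.5],[366.5,47.5],[361,183.5]])
x,r=fit(im,o,P,U,[.365,.285,-.23,0]);print(x,np.degrees(x[2]),r)
R=Rn.from_rotvec(o['tool_rot']).as_matrix();print('tool y yaw',np.degrees(np.arctan2(R[1,1],R[0,1])),R[:,2])
E
```

```text
[ 0.36667902  0.28483821 -0.23969514 -0.00194129] -13.733520085016114 [ 0.4  0.3  0.   0.8 -0.4 -0.4  0.1  0.1 -0.2 -0.9]
tool y yaw -12.82983859728171 [-0.00228624 -0.00180478 -0.99999576]
```

View pics/w3c.png

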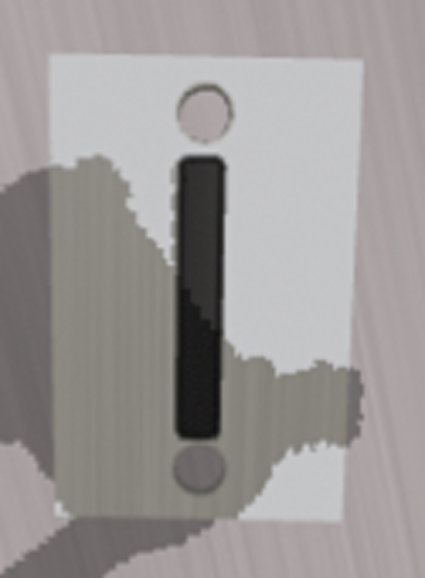

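Emit:
carry_out:
  series:
    - [0.11, 0.75, -0.3, 0, 0, -0.16, 1]
    - [0.11, 0.75, -0.5, 0, 0, 0, 1]
    - [0.11, 0.75, -0.9, 0, 0, 0, 1]
    - [0, 0, -0.9, 0, 0, 0, 1]
    - [0, 0, -0.9, 0, 0, 0, 1]
    - [0, 0, -0.9, 0, 0, 0, 1]
    - [0, 0, -0.9, 0, 0, 0, 1]
    - [0, 0, -0.9, 0, 0, 0, 1]
    - [0, 0, -0.9, 0, 0, 0, 1]
    - [0, 0, -0.9, 0, 0, 0, 1]
    - [0, 0, 0, 0, 0, 0, 1]
    - [0, 0, 0, 0, 0, 0, 1]

```text
t: 12.35
tool_pos: [0.3674, 0.2839, 0.071]
tool_rot: [2.474, 1.937, -0.002]
contact_force: [1.2, 0.5, 0.8]
opening: 0.0856
```

```bash
python3 snap.py w4
```

```text
12.35 [0.3674 0.2839 0.071 ] [ 2.4737e+00  1.9366e+00 -2.2000e-03] [1.2 0.5 0.8] 0.08555553605603934
```

View pics/w4.png

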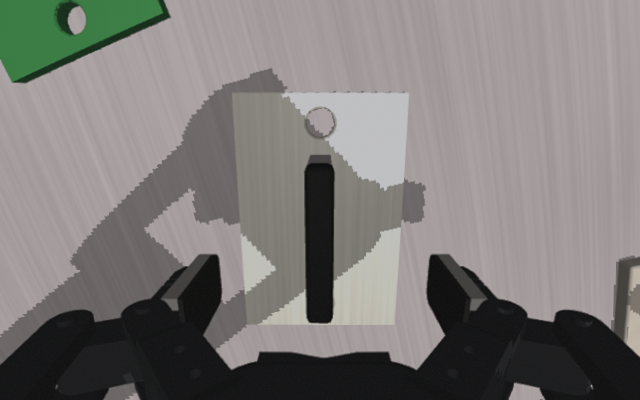

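Emit:
carry_out:
  series:
    - [0, 0, -0.7, 0, 0, 0, 1]
    - [0, 0, -0.7, 0, 0, 0, 1]
    - [0, 0, 0, 0, 0, 0, 1]
    - [0, 0, 0, 0, 0, 0, 0]
    - [0, 0, 0, 0, 0, 0, 0]
    - [0, 0, 0, 0, 0, 0, 0]
    - [0, 0, 0, 0, 0, 0, 0]
    - [0, 0, 0, 0, 0, 0, 0]
    - [0, 0, 0, 0, 0, 0, 0]
    - [0, 0, 0, 0, 0, 0, 0]
  grip_force: 60

```text
t: 13.4
tool_pos: [0.3672, 0.2852, 0.037]
tool_rot: [-2.472, -1.938, 0.0]
contact_force: [-3.6, 0.4, 5.7]
opening: 0.0128
```

Emit:
carry_out:
  series:
    - [0, 0, 0.3, 0, 0, 0, 0]
    - [0, 0, 0.6, 0, 0, 0, 0]
    - [0, 0, 0.8, 0, 0, 0, 0]
    - [0, 0, 0.8, 0, 0, 0, 0]
    - [0, 0, 0.8, 0, 0, 0, 0]
    - [0, 0, 0.8, 0, 0, 0, 0]
    - [0, 0, 0.8, 0, 0, 0, 0]
    - [0, 0, 0.8, 0, 0, 0, 0]
    - [0, 0, 0.8, 0, 0, 0, 0]
    - [0, 0, 0.8, 0, 0, 0.5, 0]
    - [0, 0, 0.8, 0, 0, 0.5, 0]
    - [0, 0, 0.8, 0, 0, 0.5, 0]

```text
t: 14.6
tool_pos: [0.3666, 0.2842, 0.2582]
tool_rot: [-2.318, -2.12, 0.004]
contact_force: [-0.2, -0.3, -4.6]
opening: 0.013
```

```bash
python3 snap.py w5
```

```text
14.6 [0.3666 0.2842 0.2582] [-2.3181 -2.1203  0.0035] [-0.2 -0.3 -4.6] 0.012978469835425784
```

View pics/w5.png

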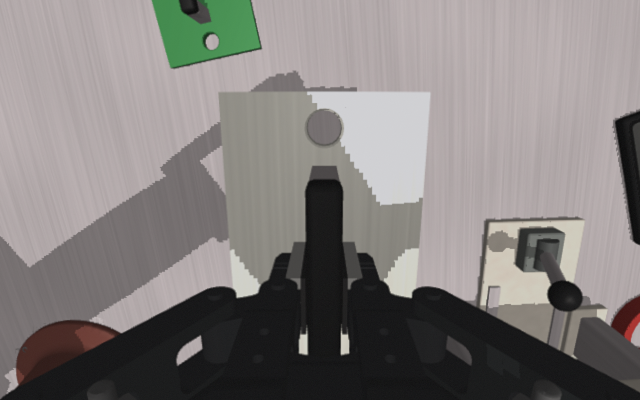

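The plate is held. It shows its far hole at (324,127) and far corners at (219,92) and (430,92). I work out the plate pose relative to the tool.

Run:
```python
import pickle
from fit import *
o,im=pickle.load(open('pics/w5.pkl','rb'))
cv2.imwrite('pics/w5c.png',cv2.resize(im['frame'][75:300,205:445],None,fx=2.6,fy=2.6,interpolation=2))
P=np.array([[0,.058,.01],[-.05,.075,.01],[.05,.075,.01]])
U=np.array([[323.8,126.5],[218.8,92.5],[430.5,92.5]])
x,r=fit(im,o,P,U,[.366,.285,-.06,.22]);print(x,np.degrees(x[2]),r)
R=Rn.from_rotvec(o['tool_rot']).as_matrix();print('tool y yaw',np.degrees(np.arctan2(R[1,1],R[0,1])),'dxy',(R.T@(x[[0,1,3]]-o['tool_pos'])))
```

```text
[ 0.36763758  0.28392431 -0.08946586  0.22033542] -5.126016262756119 [ 0.5  1.5 -0.  -0.8 -0.5 -0.7]
tool y yaw -5.103305498851275 dxy [-0.00011441  0.00107456  0.03788872]
```

View pics/w5c.png

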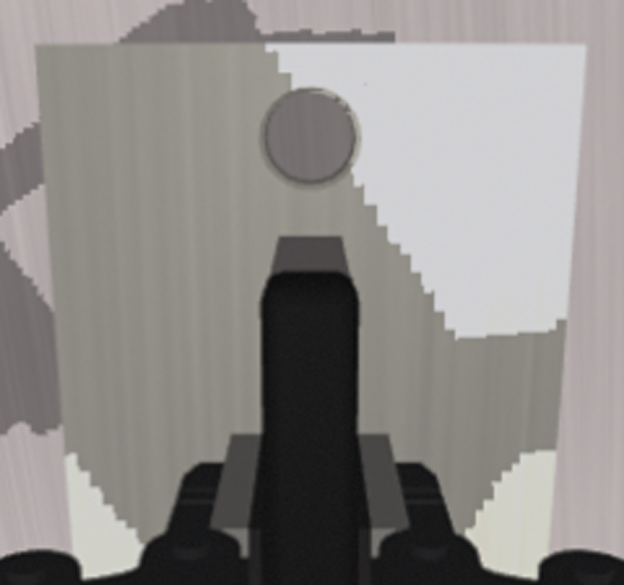

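Emit:
carry_out:
  series:
    - [0.2, -0.4, 0.7, 0, 0, 0.23, 0]
    - [0.4, -0.7, 0.7, 0, 0, 0, 0]
    - [0.5, -0.95, 0.7, 0, 0, 0, 0]
    - [0.5, -0.95, 0, 0, 0, 0, 0]
    - [0.5, -0.95, 0, 0, 0, 0, 0]
    - [0.5, -0.95, 0, 0, 0, 0, 0]
    - [0.5, -0.95, 0, 0, 0, 0, 0]
    - [0.5, -0.95, 0, 0, 0, 0, 0]
    - [0.5, -0.95, 0, 0, 0, 0, 0]
    - [0.5, -0.95, 0, 0, 0, 0, 0]
    - [0.5, -0.95, 0, 0, 0, 0, 0]
    - [0.5, -0.95, 0, 0, 0, 0, 0]

```text
t: 15.85
tool_pos: [0.507, 0.0186, 0.3093]
tool_rot: [-2.296, -2.142, 0.003]
contact_force: [0.6, 0.7, -4.8]
opening: 0.0124
```

Emit:
carry_out:
  series:
    - [0.5, -0.95, 0, 0, 0, 0, 0]
    - [0.5, -0.95, 0, 0, 0, 0, 0]
    - [0.5, -0.95, 0, 0, 0, 0, 0]
    - [0.5, -0.95, 0, 0, 0, 0, 0]
    - [0.5, -0.95, 0, 0, 0, 0, 0]
    - [0.5, -0.95, 0, 0, 0, 0, 0]
    - [0.5, -0.83, -0.5, 0, 0, 0, 0]
    - [0, 0, -0.8, 0, 0, 0, 0]
    - [0, 0, -0.8, 0, 0, 0, 0]
    - [0, 0, -0.8, 0, 0, 0, 0]
    - [0, 0, -0.8, 0, 0, 0, 0]
    - [0, 0, 0, 0, 0, 0, 0]

```text
t: 17.05
tool_pos: [0.5918, -0.1425, 0.2126]
tool_rot: [-2.29, -2.137, 0.008]
contact_force: [-0.7, -0.0, -5.6]
opening: 0.0128
```

```bash
python3 snap.py w6
```

```text
17.05 [ 0.5918 -0.1425  0.2126] [-2.2898 -2.1375  0.0076] [-0.7 -0.  -5.6] 0.012815404884858782
```

View pics/w6.png

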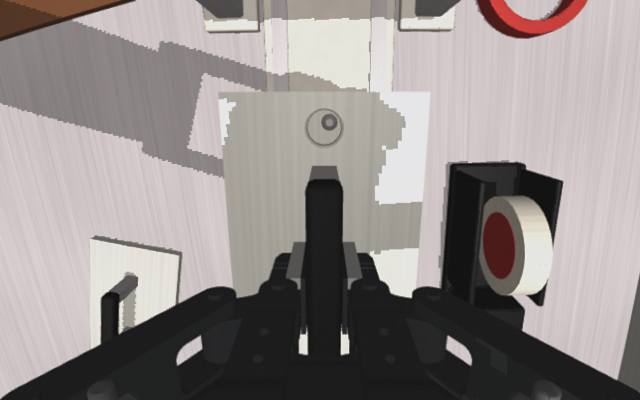

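Emit:
carry_out:
  series:
    - [0.11, -0.06, -0.5, 0, 0, 0, 0]
    - [0, 0, -0.8, 0, 0, 0, 0]
    - [0, 0, -0.8, 0, 0, 0, 0]
    - [0, 0, -0.8, 0, 0, 0, 0]
    - [0, 0, -0.6, 0, 0, 0, 0]
    - [0, 0, 0, 0, 0, 0, 0]
    - [0, 0, 0, 0, 0, 0, 0]

```text
t: 17.8
tool_pos: [0.5979, -0.1451, 0.1318]
tool_rot: [2.295, 2.144, 0.0]
contact_force: [0.7, -0.4, -4.4]
opening: 0.0126
```

```bash
python3 snap.py w7
python3 - <<'E'
import pickle
from fit import *
o,im=pickle.load(open('pics/w7.pkl','rb'))
cv2.imwrite('pics/w7c.png',cv2.resize(im['frame'][60:260,205:445],None,fx=3,fy=3,interpolation=2))
R=Rn.from_rotvec(o['tool_rot']).as_matrix();print('tool y yaw',np.degrees(np.arctan2(R[1,1],R[0,1])),R[:,2])
E
```

```text
17.8 [ 0.5979 -0.1451  0.1318] [2.2952e+00 2.1442e+00 5.0000e-04] [ 0.7 -0.4 -4.4] 0.012563542092143894
tool y yaw -3.8979158441535766 [ 6.62115326e-04 -2.83868251e-04 -9.99999741e-01]
```

View pics/w7c.png

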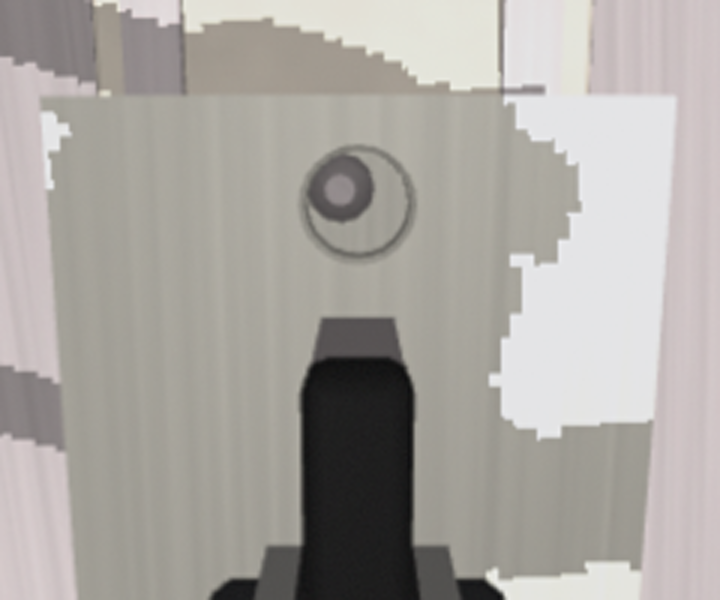

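Emit:
carry_out:
  series:
    - [-0.13, 0.04, 0, 0, 0, 0, 0]
    - [0, 0, -0.3, 0, 0, 0, 0]
    - [0, 0, -0.3, 0, 0, 0, 0]
    - [0, 0, 0, 0, 0, 0, 0]
    - [0, 0, 0, 0, 0, 0, 0]

```text
t: 18.35
tool_pos: [0.5938, -0.1438, 0.1156]
tool_rot: [-2.295, -2.144, 0.001]
contact_force: [0.6, 0.1, -4.2]
opening: 0.0132
```

```bash
python3 snap.py w8
cat > rel.py <<'E'
import pickle,sys
from fit import *
o,im=pickle.load(open(f'pics/{sys.argv[1]}.pkl','rb'))
cv2.imwrite(f'pics/{sys.argv[1]}c.png',cv2.resize(im['frame'][60:260,205:445],None,fx=3,fy=3,interpolation=2))
E
python3 rel.py w8
```

```text
18.35 [ 0.5938 -0.1438  0.1156] [-2.2949e+00 -2.1438e+00  9.0000e-04] [ 0.6  0.1 -4.2] 0.013223262715347737
```

View pics/w8c.png

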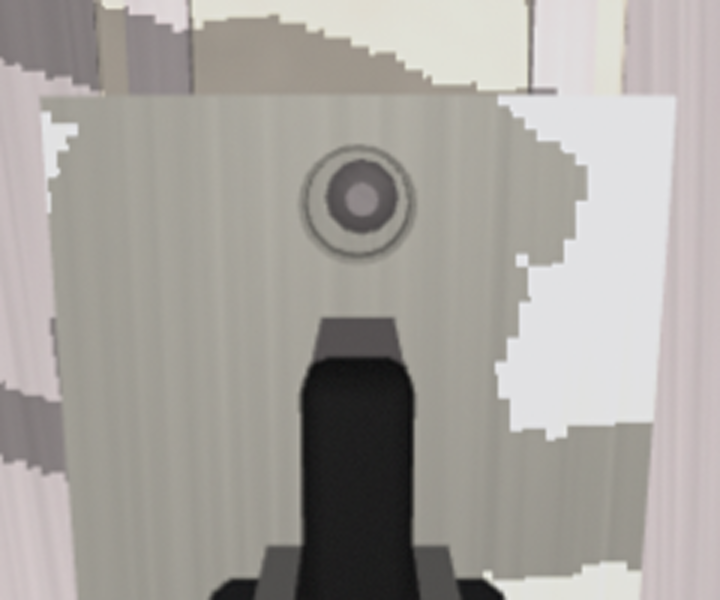

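```bash
cat > pin.py <<'E'
import pickle,sys
from fit import *
n,hu,hv,pu,pv=sys.argv[1],*map(float,sys.argv[2:6]); dz=float(sys.argv[6]) if len(sys.argv)>6 else .0375
o,im=pickle.load(open(f'pics/{n}.pkl','rb'))
f=lambda u,v:(205+u/3-.33,60+v/3-.33)
zt=o['tool_pos'][2]-dz+.01
h=atz(im,*f(hu,hv),zt,o);p=atz(im,*f(pu,pv),.064,o);print('hole',h,'pin',p,'move',(p-h)[:2]*1000,'mm')
E
python3 pin.py w8 358 200.5 362 199; python3 pin.py w7 358 200.5 341 189
```

```text
hole [ 0.59874845 -0.08545526  0.0880627 ] pin [ 0.59939822 -0.08638609  0.064     ] move [ 0.64977357 -0.93082918] mm
hole [ 0.60290044 -0.08677971  0.10428094] pin [ 0.59959834 -0.08627493  0.064     ] move [-3.30209473  0.50477659] mm
```

Emit:
carry_out:
  series:
    - [0.03, -0.035, 0, 0, 0, 0, 0]
    - [0, 0, -0.2, 0, 0, 0, 0]
    - [0, 0, -0.2, 0, 0, 0, 0]
    - [0, 0, 0, 0, 0, 0, 0]
    - [0, 0, 0, 0, 0, 0, 0]

```text
t: 18.9
tool_pos: [0.5947, -0.1447, 0.1058]
tool_rot: [-2.295, -2.144, 0.001]
contact_force: [-0.2, 0.5, -4.7]
opening: 0.0126
```

```bash
python3 snap.py w9;python3 rel.py w9
```

```text
18.9 [ 0.5947 -0.1447  0.1058] [-2.2950e+00 -2.1441e+00  6.0000e-04] [-0.2  0.5 -4.7] 0.012636891249198074
```

View pics/w9c.png

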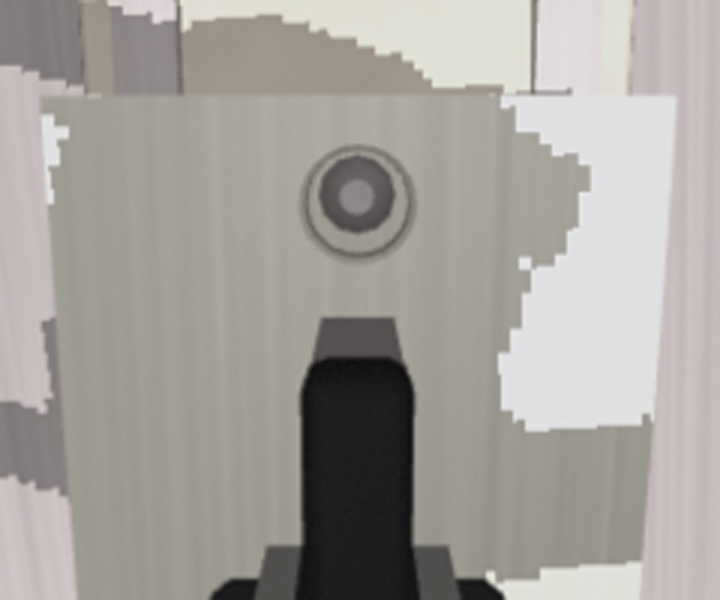

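```bash
python3 pin.py w9 358 200.5 357 196.5
```

```text
hole [ 0.59965445 -0.08634286  0.07825325] pin [ 0.59947263 -0.08633246  0.064     ] move [-0.18182248  0.01040335] mm
```

Aligned within 0.2 mm. I lower slowly.

Emit:
carry_out:
  series:
    - [0, 0, -0.15, 0, 0, 0, 0]
    - [0, 0, -0.15, 0, 0, 0, 0]
    - [0, 0, -0.15, 0, 0, 0, 0]
    - [0, 0, -0.15, 0, 0, 0, 0]
    - [0, 0, 0, 0, 0, 0, 0]

```text
t: 19.45
tool_pos: [0.5944, -0.1446, 0.0902]
tool_rot: [-2.294, -2.144, 0.001]
contact_force: [0.0, 1.1, -4.8]
opening: 0.0128
```

Emit:
carry_out:
  series:
    - [0, 0, -0.15, 0, 0, 0, 0]
    - [0, 0, -0.15, 0, 0, 0, 0]
    - [0, 0, -0.15, 0, 0, 0, 0]
    - [0, 0, -0.1, 0, 0, 0, 0]
    - [0, 0, 0, 0, 0, 0, 0]

```text
t: 19.95
tool_pos: [0.5946, -0.1447, 0.0768]
tool_rot: [-2.295, -2.144, 0.001]
contact_force: [0.0, 0.4, -5.4]
opening: 0.0126
```

Emit:
carry_out:
  series:
    - [0, 0, -0.06, 0, 0, 0, 0]
    - [0, 0, -0.06, 0, 0, 0, 0]
    - [0, 0, -0.05, 0, 0, 0, 0]
    - [0, 0, 0, 0, 0, 0, 0]

```text
t: 20.35
tool_pos: [0.5949, -0.1448, 0.0731]
tool_rot: [-2.295, -2.144, 0.0]
contact_force: [-0.0, 0.1, -4.3]
opening: 0.0125
```

Emit:
carry_out:
  series:
    - [0, 0, -0.04, 0, 0, 0, 0]
    - [0, 0, -0.03, 0, 0, 0, 0]
    - [0, 0, 0, 0, 0, 0, 0]

```text
t: 20.65
tool_pos: [0.595, -0.1448, 0.0714]
tool_rot: [-2.296, -2.145, 0.0]
contact_force: [-1.1, -0.6, -4.7]
opening: 0.0128
```

Emit:
carry_out:
  series:
    - [0, 0, -0.04, 0, 0, 0, 0]
    - [0, 0, 0, 0, 0, 0, 0]

```text
t: 20.85
tool_pos: [0.5952, -0.1449, 0.0711]
tool_rot: [2.295, 2.145, 0.0]
contact_force: [-2.6, 0.3, -1.8]
opening: 0.0124
```

Emit:
carry_out:
  series:
    - [0, 0, -0.03, 0, 0, 0, 0]
    - [0, 0, 0, 0, 0, 0, 0]

```text
t: 21.05
tool_pos: [0.5952, -0.1449, 0.0711]
tool_rot: [2.295, 2.145, -0.0]
contact_force: [-5.4, 1.8, 5.2]
opening: 0.0133
```

The plate rests at TCP z = 0.0711, and flush is expected at about 0.071. I release, rise and check.

Emit:
carry_out:
  series:
    - [0, 0, 0, 0, 0, 0, 0.6]
    - [0, 0, 0, 0, 0, 0, 0.6]
    - [0, 0, 0, 0, 0, 0, 0.6]
    - [0, 0, 0, 0, 0, 0, 0.6]
    - [0, 0, 0.4, 0, 0, 0, 0.6]
    - [0, 0, 0.6, 0, 0, 0, 0.6]
    - [0, 0, 0.9, 0, 0, 0, 0.6]
    - [0, 0, 1, 0, 0, 0, 0.6]
    - [0, 0, 1, 0, 0, 0, 0.6]
    - [0, 0, 1, 0, 0, 0, 0.6]
    - [0, 0, 1, 0, 0, 0, 0.6]
    - [0, 0, 0, 0, 0, 0, 0.6]

```text
t: 22.25
tool_pos: [0.5977, -0.1458, 0.2243]
tool_rot: [2.289, 2.138, 0.007]
contact_force: [-0.2, -0.2, 0.9]
opening: 0.051
```

```bash
python3 snap.py w10
python3 - <<'E'
from h import *
for c,(a,b,d,e) in {'scene':(140,250,200,370),'side':(120,240,240,400)}.items():
    im=ctrl.get_image(c);cv2.imwrite(f'pics/{c}10.png',cv2.resize(im['frame'][a:b,d:e],None,fx=4,fy=4,interpolation=2))
E
```

```text
22.25 [ 0.5977 -0.1458  0.2243] [2.2885 2.1382 0.0075] [-0.2 -0.2  0.9] 0.05099369470703846
```

View pics/w10.png

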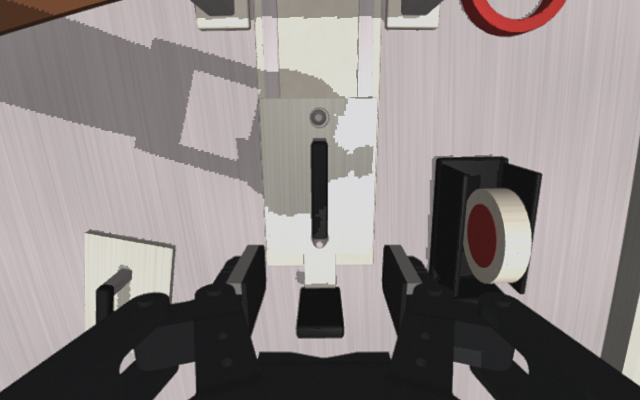

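View pics/side10.png

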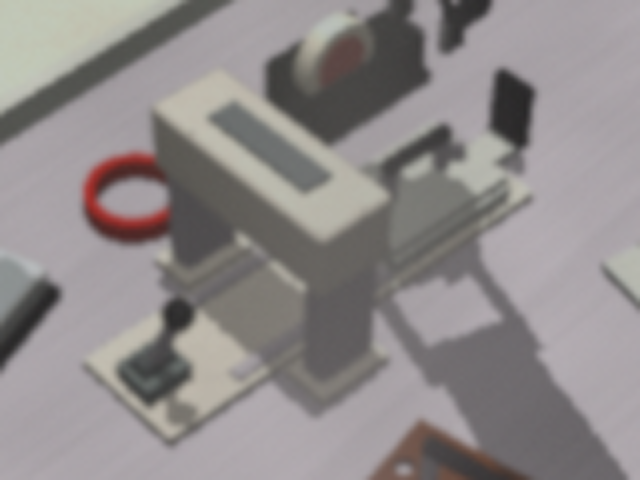

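Side and wrist views show both pins through the holes at (318,117) and (319,244), and the plate lies flat. Next I go behind the paddle.

Emit:
carry_out:
  series:
    - [-0.07, -0.95, 0, 0, 0, 0, 0]
    - [-0.07, -0.95, 0, 0, 0, 0, 0]
    - [-0.07, -0.95, 0, 0, 0, 0, 0]
    - [-0.07, -0.95, 0, 0, 0, 0, 0]
    - [-0.07, -0.95, 0, 0, 0, 0, 0]
    - [-0.07, -0.95, 0, 0, 0, 0, 0]
    - [-0.07, -0.95, 0, 0, 0, 0, 0]
    - [0, 0, 0, 0, 0, 0, 0]
    - [0, 0, 0, 0, 0, 0, 0]

```text
t: 23.3
tool_pos: [0.5821, -0.3107, 0.2155]
tool_rot: [-2.294, -2.142, 0.0]
contact_force: [0.2, 0.6, 0.1]
opening: 0.0003
```

```bash
python3 snap.py w11
python3 - <<'E'
import pickle
from fit import *
o,im=pickle.load(open('pics/w11.pkl','rb'))
for z in(.034,.036,.04): print(z)
cv2.imwrite('pics/w11c.png',cv2.resize(im['frame'][0:330,230:410],None,fx=1.8,fy=1.8,interpolation=2))
E
```

```text
23.3 [ 0.5821 -0.3107  0.2155] [-2.2943e+00 -2.1416e+00  3.0000e-04] [0.2 0.6 0.1] 0.00030539525219297606
0.034
0.036
0.04
```

View pics/w11.png

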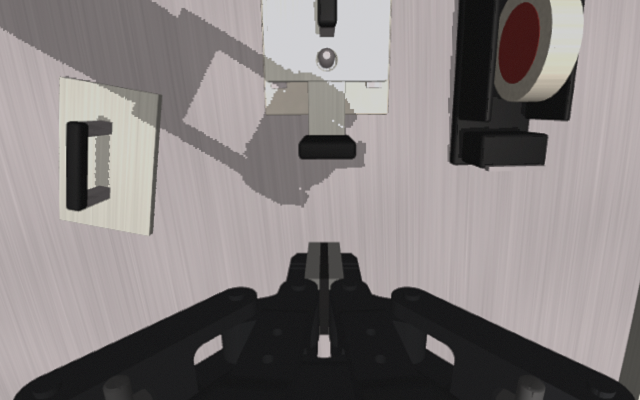

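Emit:
carry_out:
  series:
    - [0.1, 0, -0.9, 0, 0, 0, 0]
    - [0, 0, -0.9, 0, 0, 0, 0]
    - [0, 0, -0.9, 0, 0, 0, 0]
    - [0, 0, -0.9, 0, 0, 0, 0]
    - [0, 0, -0.9, 0, 0, 0, 0]
    - [0, 0, -0.9, 0, 0, 0, 0]
    - [0, 0, 0, 0, 0, 0, 0]
    - [0, 0, 0, 0, 0, 0, 0]

```text
t: 24.15
tool_pos: [0.5852, -0.31, 0.082]
tool_rot: [-2.294, -2.145, 0.0]
contact_force: [-1.1, -0.6, 0.7]
opening: -0.0002
```

Emit:
carry_out:
  series:
    - [0.02, 0.2, 0, 0, 0, 0, 0]
    - [0.02, 0.2, 0, 0, 0, 0, 0]
    - [0.02, 0.2, 0, 0, 0, 0, 0]
    - [0.02, 0.2, 0, 0, 0, 0, 0]
    - [0.02, 0.2, 0, 0, 0, 0, 0]
    - [0.02, 0.2, 0, 0, 0, 0, 0]

```text
t: 24.75
tool_pos: [0.5884, -0.2821, 0.0834]
tool_rot: [2.294, 2.143, -0.003]
contact_force: [-2.5, -5.0, 3.2]
opening: -0.0001
```

Emit:
carry_out:
  series:
    - [0.02, 0.3, 0, 0, 0, 0, 0]
    - [0.02, 0.3, 0, 0, 0, 0, 0]
    - [0.02, 0.3, 0, 0, 0, 0, 0]
    - [0.02, 0.3, 0, 0, 0, 0, 0]
    - [0.02, 0.3, 0, 0, 0, 0, 0]
    - [0.02, 0.3, 0, 0, 0, 0, 0]
    - [0.02, 0.3, 0, 0, 0, 0, 0]
    - [0.02, 0.3, 0, 0, 0, 0, 0]
    - [0.02, 0.3, 0, 0, 0, 0, 0]
    - [0.02, 0.3, 0, 0, 0, 0, 0]
    - [0.02, 0.3, 0, 0, 0, 0, 0]
    - [0.02, 0.3, 0, 0, 0, 0, 0]

```text
t: 25.95
tool_pos: [0.5941, -0.192, 0.0834]
tool_rot: [2.295, 2.143, -0.003]
contact_force: [-2.8, -4.7, 3.6]
opening: -0.0001
```

Emit:
carry_out:
  series:
    - [0.02, 0.3, 0, 0, 0, 0, 0]
    - [0.02, 0.3, 0, 0, 0, 0, 0]
    - [0.02, 0.3, 0, 0, 0, 0, 0]
    - [0.02, 0.3, 0, 0, 0, 0, 0]
    - [0.02, 0.3, 0, 0, 0, 0, 0]
    - [0.02, 0.3, 0, 0, 0, 0, 0]

```text
t: 26.55
tool_pos: [0.5971, -0.1469, 0.0832]
tool_rot: [2.295, 2.144, -0.003]
contact_force: [-2.2, -4.5, 3.3]
opening: -0.0001
```

```bash
python3 snap.py w12
```

```text
26.55 [ 0.5971 -0.1469  0.0832] [ 2.2947  2.1436 -0.0033] [-2.2 -4.5  3.3] -0.00014919666183224852
```

View pics/w12.png

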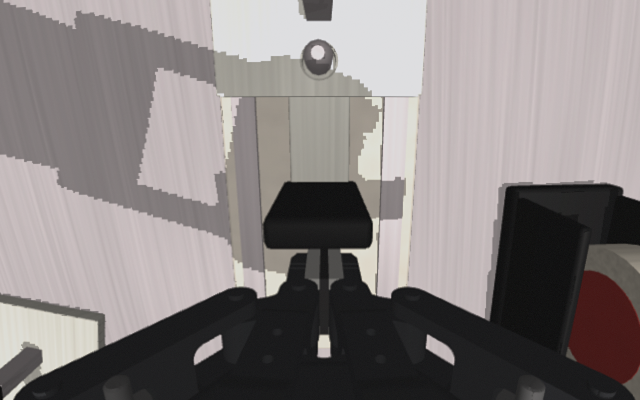

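Emit:
carry_out:
  series:
    - [0.02, 0.25, 0, 0, 0, 0, 0]
    - [0.02, 0.25, 0, 0, 0, 0, 0]
    - [0.02, 0.25, 0, 0, 0, 0, 0]
    - [0.02, 0.25, 0, 0, 0, 0, 0]

```text
t: 27.0
tool_pos: [0.5989, -0.1219, 0.0829]
tool_rot: [2.295, 2.144, -0.003]
contact_force: [-2.8, -4.3, 3.1]
opening: 0.0
```

Emit:
carry_out:
  series:
    - [0.01, 0.12, 0, 0, 0, 0, 0]
    - [0.01, 0.12, 0, 0, 0, 0, 0]

```text
t: 27.2
tool_pos: [0.5996, -0.1155, 0.0826]
tool_rot: [2.295, 2.144, -0.001]
contact_force: [-3.2, -4.0, 3.3]
opening: 0.0002
```

Emit:
carry_out:
  series:
    - [0.01, 0.1, 0, 0, 0, 0, 0]
    - [0, 0.1, 0, 0, 0, 0, 0]

```text
t: 27.4
tool_pos: [0.5999, -0.1132, 0.0826]
tool_rot: [2.291, 2.142, -0.008]
contact_force: [-2.6, -17.8, 0.2]
opening: 0.0002
```

Emit:
carry_out:
  series:
    - [0, 0.1, 0, 0, 0, 0, 0]
    - [0, 0.05, 0, 0, 0, 0, 0]

```text
t: 27.6
tool_pos: [0.5999, -0.1132, 0.0827]
tool_rot: [2.287, 2.138, -0.015]
contact_force: [-3.2, -27.8, -0.5]
opening: 0.0001
```

The inner stop is reached: -0.1132 against the -0.112 I predicted, and force rose sharply. I back off, lift over the head and go to the lever.

Emit:
carry_out:
  series:
    - [0, -0.6, 0, 0, 0, 0, 0]
    - [0, -0.7, 0, 0, 0, 0, 0]
    - [0, -0.2, 0.9, 0, 0, 0, 0]
    - [0, 0, 0.9, 0, 0, 0, 0]
    - [0, 0, 0.9, 0, 0, 0, 0]
    - [0, 0, 0.9, 0, 0, 0, 0]
    - [0, 0, 0.9, 0, 0, 0, 0]
    - [0, 0, 0.9, 0, 0, 0, 0]
    - [0, 0, 0.9, 0, 0, 0, 0]
    - [0, 0, 0.9, 0, 0, 0, 0]
    - [0, 0, 0.9, 0, 0, 0, 0]
    - [0, 0, 0, 0, 0, 0, 0]

```text
t: 28.8
tool_pos: [0.6018, -0.1442, 0.2888]
tool_rot: [2.291, 2.141, 0.007]
contact_force: [-0.1, 1.0, 0.7]
opening: -0.0001
```

Emit:
carry_out:
  series:
    - [-0.28, 0.9, 0, 0, 0, 0, 0]
    - [-0.28, 0.9, 0, 0, 0, 0, 0]
    - [-0.28, 0.9, 0, 0, 0, 0, 0]
    - [-0.28, 0.9, 0, 0, 0, 0, 0]
    - [-0.28, 0.9, 0, 0, 0, 0, 0]
    - [-0.28, 0.9, 0, 0, 0, 0, 0]
    - [-0.28, 0.9, 0, 0, 0, 0, 0]
    - [-0.28, 0.9, 0, 0, 0, 0, 0]
    - [-0.28, 0.9, 0, 0, 0, 0, 0]
    - [-0.28, 0.9, 0, 0, 0, 0, 0]
    - [-0.28, 0.9, 0, 0, 0, 0, 0]
    - [-0.28, 0.9, 0, 0, 0, 0, 0]

```text
t: 30.0
tool_pos: [0.5152, 0.1273, 0.2827]
tool_rot: [-2.294, -2.143, 0.002]
contact_force: [1.0, 0.2, -0.0]
opening: -0.0002
```

```bash
python3 snap.py w13
python3 - <<'E'
from h import *
im=ctrl.get_image('wrist');o=ctrl.get_obs()
for a in ctrl.mark_of(im,'lever_tip')[:2]:
    u=np.array(a['position'])*[640,400];print(a['p'],u,atz(im,*u,.1215,o))
E
```

```text
30.0 [0.5152 0.1273 0.2827] [-2.2936e+00 -2.1433e+00  1.9000e-03] [ 1.   0.2 -0. ] -0.0002123679902966021
0.64 [390.912 137.6  ] [0.57618647 0.16734864 0.1215    ]
```

View pics/w13.png

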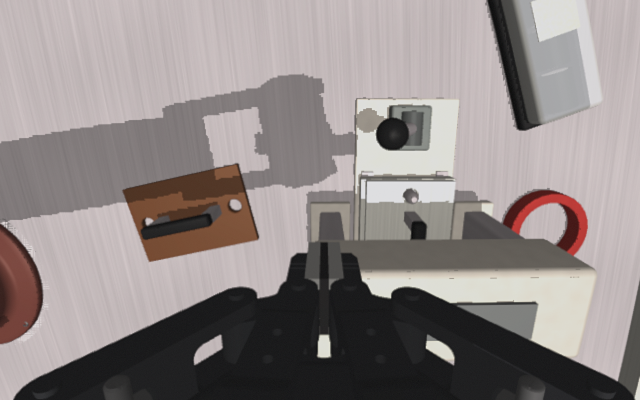

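Emit:
carry_out:
  series:
    - [0.1, 0.85, -0.3, 0, 0, 0, 0]
    - [0.1, 0.85, -0.7, 0, 0, 0, 0]
    - [0, 0, -1, 0, 0, 0, 0]
    - [0, 0, -1, 0, 0, 0, 0]
    - [0, 0, -1, 0, 0, 0, 0]
    - [0, 0, -1, 0, 0, 0, 0]
    - [0, 0, -1, 0, 0, 0, 0]
    - [0, 0, -1, 0, 0, 0, 0]
    - [0, 0, 0, 0, 0, 0, 0]
    - [0, 0, 0, 0, 0, 0, 0]

```text
t: 31.15
tool_pos: [0.5208, 0.1679, 0.1092]
tool_rot: [-2.296, -2.143, 0.002]
contact_force: [0.8, 0.6, 0.9]
opening: -0.0002
```

```bash
python3 snap.py w14
```

```text
31.15 [0.5208 0.1679 0.1092] [-2.2959e+00 -2.1429e+00  2.2000e-03] [0.8 0.6 0.9] -0.00024253006699259897
```

View pics/w14.png

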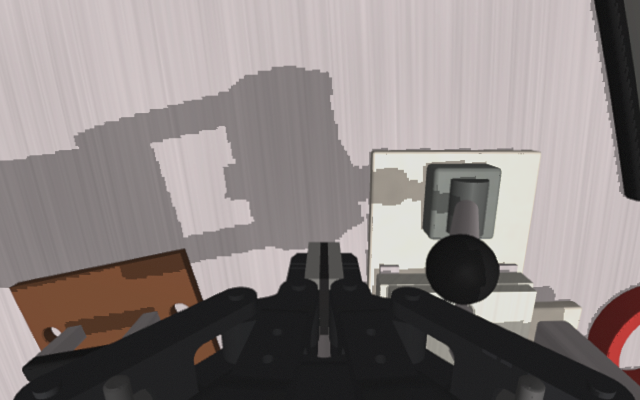

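Emit:
carry_out:
  series:
    - [0.4, -0.02, 0, 0, 0, 0, 0]
    - [0.4, -0.02, 0, 0, 0, 0, 0]
    - [0.4, -0.02, 0, 0, 0, 0, 0]
    - [0.4, -0.02, 0, 0, 0, 0, 0]
    - [0.4, -0.02, 0, 0, 0, 0, 0]

```text
t: 31.7
tool_pos: [0.5722, 0.1661, 0.1101]
tool_rot: [2.296, 2.145, 0.0]
contact_force: [-1.6, -0.9, 2.0]
opening: -0.0001
```

Emit:
carry_out:
  series:
    - [0.4, -0.02, 0, 0, 0, 0, 0]
    - [0.4, -0.02, 0, 0, 0, 0, 0]
    - [0.4, -0.02, 0, 0, 0, 0, 0]
    - [0.4, -0.02, 0, 0, 0, 0, 0]
    - [0.2, -0.02, 0, 0, 0, 0, 0]

```text
t: 32.2
tool_pos: [0.6168, 0.1636, 0.1093]
tool_rot: [-2.296, -2.144, 0.001]
contact_force: [-0.7, 0.2, -0.7]
opening: -0.0004
```

Emit:
carry_out:
  series:
    - [0.2, -0.01, 0, 0, 0, 0, 0]
    - [0.2, -0.01, 0, 0, 0, 0, 0]
    - [0.2, -0.01, 0, 0, 0, 0, 0]

```text
t: 32.5
tool_pos: [0.6311, 0.1629, 0.1095]
tool_rot: [-2.295, -2.144, 0.001]
contact_force: [-2.1, -0.8, -0.7]
opening: 0.0001
```

```bash
python3 snap.py w15
```

```text
32.5 [0.6311 0.1629 0.1095] [-2.2953e+00 -2.1444e+00  8.0000e-04] [-2.1 -0.8 -0.7] 0.00012681133033502054
```

View pics/w15.png

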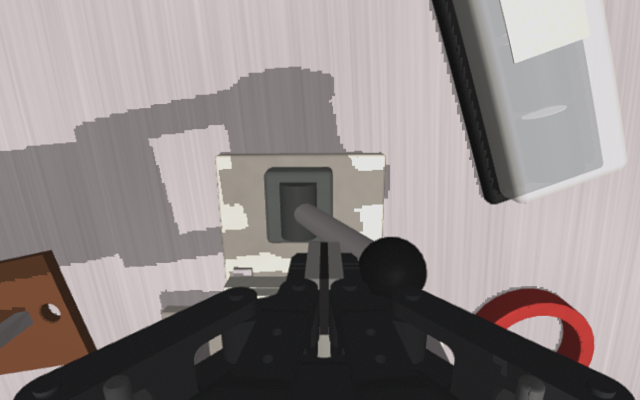

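Emit:
carry_out:
  series:
    - [0.2, -0.01, 0, 0, 0, 0, 0]
    - [0.15, -0.01, 0, 0, 0, 0, 0]

```text
t: 32.75
tool_pos: [0.6359, 0.1627, 0.1094]
tool_rot: [-2.289, -2.139, 0.014]
contact_force: [-22.9, 0.8, 12.0]
opening: 0.0001
```

Emit:
carry_out:
  series:
    - [0.15, -0.01, 0, 0, 0, 0, 0]
    - [0.1, 0, 0, 0, 0, 0, 0]

```text
t: 32.95
tool_pos: [0.6365, 0.1628, 0.1094]
tool_rot: [-2.281, -2.134, 0.033]
contact_force: [-40.7, -1.2, 23.0]
opening: -0.0
```

The lever stop is at x = 0.636, and I predicted 0.636. I back off and lift clear, then verify.

Emit:
carry_out:
  series:
    - [-0.6, 0, 0, 0, 0, 0, 0]
    - [-0.8, 0, 0, 0, 0, 0, 0]
    - [-0.8, 0, 0.5, 0, 0, 0, 0]
    - [-0.6, 0, 1, 0, 0, 0, 0]
    - [0, 0, 1, 0, 0, 0, 0]
    - [0, 0, 1, 0, 0, 0, 0]
    - [0, 0, 1, 0, 0, 0, 0]
    - [0, 0, 1, 0, 0, 0, 0]
    - [0, 0, 1, 0, 0, 0, 0]
    - [-0.3, 0, 1, 0, 0, 0, 0]
    - [-0.5, -0.5, 0, 0, 0, 0, 0]
    - [0, 0, 0, 0, 0, 0, 0]

```text
t: 34.15
tool_pos: [0.5563, 0.1492, 0.2995]
tool_rot: [2.294, 2.142, 0.005]
contact_force: [0.8, 0.6, -0.2]
opening: -0.0002
```

```bash
python3 snap.py w16
python3 - <<'E'
from h import *
r=[]
for c,(a,b,d,e) in {'scene':(140,250,200,370),'side':(120,240,240,400)}.items():
    im=ctrl.get_image(c);cv2.imwrite(f'pics/{c}16.png',cv2.resize(im['frame'][a:b,d:e],None,fx=4,fy=4,interpolation=2))
    for n in('lever_tip','paddle'):
        m=ctrl.mark_of(im,n);print(c,n,[(round(x['p'],2),np.array(x['position'])*[640,400]) for x in m[:2]])
        for X in ([.6649,.1639,.1215],[.568,.1703,.1215]) if n=='lever_tip' else ([.599,-.0943,.098],): print('  expect',proj(im,X).round(1))
E
```

```text
34.15 [0.5563 0.1492 0.2995] [2.2945 2.1421 0.0048] [ 0.8  0.6 -0.2] -0.0002405690097721138
scene lever_tip [(0.42, array([334.784, 231.88 ])), (0.39, array([238.976, 147.68 ]))]
  expect [333.5 231.4]
  expect [343.2 205.4]
scene paddle [(0.54, array([264.576, 195.8  ])), (0.21, array([350.08, 282.8 ]))]
  expect [263.2 197.1]
side lever_tip [(0.6, array([267.712, 188.68 ]))]
  expect [266.3 184.3]
  expect [285.  200.6]
side paddle [(0.65, array([335.808, 162.48 ]))]
  expect [333.2 161. ]
```

View pics/w16.png

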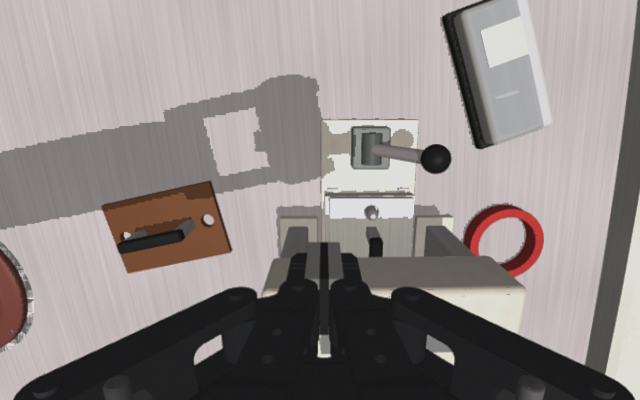

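View pics/scene16.png

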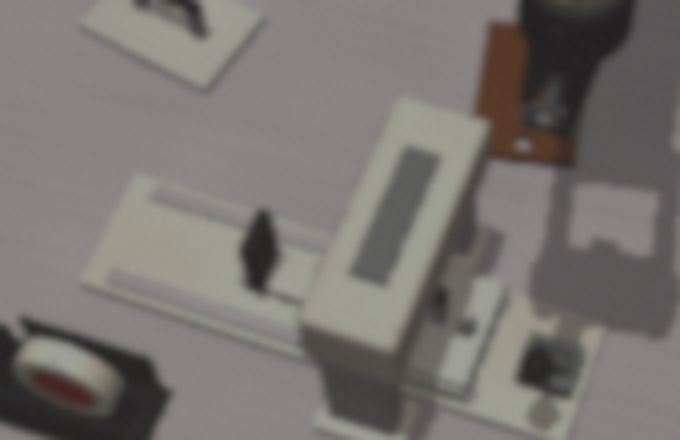

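View pics/side16.png

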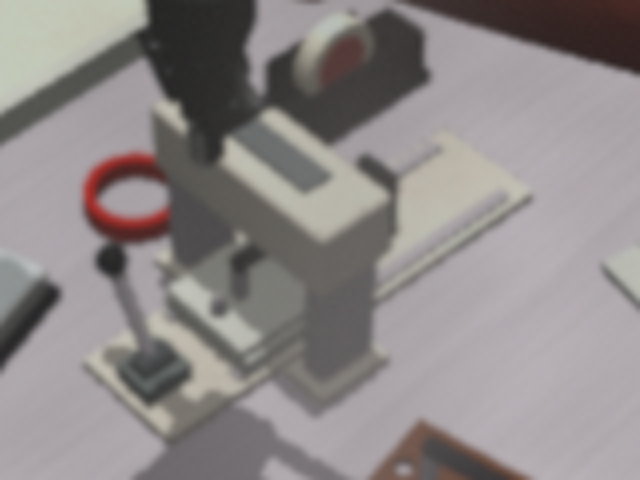

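The lever leans away from the robot with its ball at (436,158) in the wrist picture. The plate sits flat with its pin through the hole at (372,212), and the shuttle is under the head. I hand in.

```bash
python3 -c "
from station import ctrl
print(ctrl.finish_job())"
```

```text
the job is handed in; nothing more can be done
None
```

I did the whole job in the order asked and handed it in at about 34 s of the 72 s.

- **Shuttle out:** I pushed the paddle to the outer stop. The force rose sharply at y = -0.2565, against -0.257 expected.
- **Plate on the pins:** I picked the white plate with two holes, aligned it to about 0.2 mm through the far hole, and lowered it with no sign of jamming. It came to rest at the height expected for flush, and I let go.
- **Shuttle in:** I pushed the paddle to the inner stop, which came at y = -0.113, against -0.112 expected.
- **Lever over:** I pushed the ball over to its stop at x = 0.636, which matches the prediction.

**Last checks:** The wrist and side pictures showed the plate flat under the head with its inner pin through the hole, and the lever leaning away from the robot. The networks' lever and paddle marks were 1 to 5 pixels from where they should be. I left the blank plate, the food pack, the tape roll, the dispenser and the look-alikes alone, and the arm was clear of everything.

- **Force:** The fingertips briefly read about 40 N sideways (47 N in all) against the lever stop, and 37 N sideways (41 N in all) against the outer stop. Both are well under the 120 N wrist limit, and the pictures show only the closed fingertips touching there, not the arm or gripper body.
- **Flushness:** I judged this from the resting height and the pictures, not by a separate measurement.
- **Position disagreement:** Before I pushed the lever, its ball measured about 9 mm off the geometric estimate in x. The final stop agreed.

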